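Pack the slide carrier for the microscope room

TASK

Pack the slide carrier for the walk to the microscope room: fold its handle right down out of the way, stack every carton of slides squarely one on another on the rubber pad in the middle of the tray, long sides along the tray, and put the small cover-glass case squarely on top of them. Then swing the handle up over the column until it seats upright in its detent. Leave the other things on the bench where they are.

Things in the scene. Friction and masses are not known exactly. Their poses are not given: they have to be found in the camera images.
- carrier: slide-box carrier, standing firm on the bench: sheet-steel tray 180 (its x) x 130 (its y) mm with 15 mm high lips along its two long edges, 70 mm high ears at its two ends (inner faces at x = +-83) and a folding handle over it. Origin: centre of its underside on the bench, z up
- pad (a point): centre of the top of the black rubber pad (92 along the carrier's x, 64 along its y) in the middle of the tray, 11 mm above the bench; axes as the carrier's. The column of boxes stands here, long sides along the carrier's x
- pivot (a point): middle of the handle's hinge line, which runs along the carrier's x at 50 mm above the bench, through both ears, above the pad's centre; axes as the carrier's
- grip (a point): middle of the handle's grey grip bar (14 mm thick, 100 mm long, along the carrier's x), 175 mm from the hinge line. The 8 mm arms of the handle run from the bar's ends to the ears, 92 mm either side of the middle
- handle (a joint): angle of the carrier's handle (rad): 0 = folded down level on its stop, the bar out on the carrier's +y side 50 mm above the bench; 1.571 = upright on its end stop, the bar 225 mm above the bench over the pad. About 1 N at the bar moves it and it stays where it is left; over the last 0.4 rad a spring plunger must be overcome (about 2 N at the bar) and then holds the handle against the end stop. It starts raised, above 1.0, over the tray
- case: closed white plastic case of cover glasses, smaller than the cartons: 64 long (its x) x 40 wide (its y) x 22 mm high, 0.07 kg, lying flat on the bench. Origin: centre of its underside, z up
- carton1: closed white carton of 50 microscope slides, a plain block 84 long (its x) x 56 wide (its y) x 28 mm high, about 0.25 kg; three to five such cartons, all alike, lie flat on the bench (the others are absent). Origin: centre of its underside, z up
- carton2: closed white carton of 50 microscope slides, a plain block 84 long (its x) x 56 wide (its y) x 28 mm high, about 0.25 kg; three to five such cartons, all alike, lie flat on the bench (the others are absent). Origin: centre of its underside, z up
- carton3: closed white carton of 50 microscope slides, a plain block 84 long (its x) x 56 wide (its y) x 28 mm high, about 0.25 kg; three to five such cartons, all alike, lie flat on the bench (the others are absent). Origin: centre of its underside, z up
- carton4: closed white carton of 50 microscope slides, a plain block 84 long (its x) x 56 wide (its y) x 28 mm high, about 0.25 kg; three to five such cartons, all alike, lie flat on the bench (the others are absent). Origin: centre of its underside, z up
- carton5: closed white carton of 50 microscope slides, a plain block 84 long (its x) x 56 wide (its y) x 28 mm high, about 0.25 kg; three to five such cartons, all alike, lie flat on the bench (the others are absent). Origin: centre of its underside, z up
- tube_rack: bystander: teal tube rack, a block 85 x 55 x 34 mm (about 39 with tubes), with round holes; lies among the cartons. Origin: centre of its underside
- pipette: bystander: pipette lying at the far side of the bench, 250 mm long, 26 mm thick. Origin: under its middle, x along it
- bottle: bystander: glass reagent bottle with blue cap, 64 mm across, 136 mm high. Origin: centre of its underside
- dishes: bystander: stack of small clear culture dishes, 60 mm across, 43 mm high. Origin: centre of its underside
- tip_box: bystander: closed pipette-tip box, 122 x 84 x 65 mm, larger and taller than the cartons, on the left of the carrier beyond the folded handle. Origin: centre of its underside
- marker: bystander: white marker pen with a blue cap, 120 x 12 x 12 mm lying near the robot. Origin: under its middle, x along it

How it is judged:
On the way, in this order (a step that is already met when the one before it is completed fails the run):
1. the handle is folded right down (below 0.12 rad) (value of joint handle below 0.12 rad), for 0.2 s.
2. with the handle still down, all cartons present and the case on top stand in one square column on the pad, released (horizontal distance between each of carton1, carton2, carton3, carton4, carton5, case and pad below 0.012 m and angle between the x axis of each of carton1, carton2, carton3, carton4, carton5, case and the x axis of carrier, either way round below 0.12 rad and horizontal distance between carton1 and carton2 below 0.008 m and horizontal distance between each of carton1, carton2 and carton3 below 0.008 m and horizontal distance between each of carton1, carton2, carton3 and carton4 below 0.008 m and horizontal distance between each of carton1, carton2, carton3, carton4 and carton5 below 0.008 m and horizontal distance between each of carton1, carton2, carton3, carton4, carton5 and case below 0.008 m and ((angle between carton1's own z axis and vertical below 0.06 rad and z of case in the frame of carton1 above 0.012 m) or (angle between carton1's own z axis and vertical above 3.08 rad and z of case in the frame of carton1 below 0.012 m)) and ((angle between carton2's own z axis and vertical below 0.06 rad and z of case in the frame of carton2 above 0.012 m) or (angle between carton2's own z axis and vertical above 3.08 rad and z of case in the frame of carton2 below 0.012 m)) and ((angle between carton3's own z axis and vertical below 0.06 rad and z of case in the frame of carton3 above 0.012 m) or (angle between carton3's own z axis and vertical above 3.08 rad and z of case in the frame of carton3 below 0.012 m)) and ((angle between carton4's own z axis and vertical below 0.06 rad and z of case in the frame of carton4 above 0.012 m) or (angle between carton4's own z axis and vertical above 3.08 rad and z of case in the frame of carton4 below 0.012 m)) and ((angle between carton5's own z axis and vertical below 0.06 rad and z of case in the frame of carton5 above 0.012 m) or (angle between carton5's own z axis and vertical above 3.08 rad and z of case in the frame of carton5 below 0.012 m)) and (angle between case's own z axis and vertical below 0.06 rad or angle between case's own z axis and vertical above 3.08 rad) and contact force between each of carton1, carton2, carton3, carton4, carton5, case and the fingers below 0.05 N and value of joint handle below 0.3 rad), for 0.3 s.
At the end, for the whole second after the job is handed in: Cartons and case lie flat (either way up) in one column, released and at rest: centres within 12 mm of the pad's centre and 8 mm of each other (from above), long sides within 0.12 rad of the carrier's x, case topmost; handle seated upright (above 1.54 rad) and still (horizontal distance between each of carton1, carton2, carton3, carton4, carton5, case and pad below 0.012 m and angle between the x axis of each of carton1, carton2, carton3, carton4, carton5, case and the x axis of carrier, either way round below 0.12 rad and horizontal distance between carton1 and carton2 below 0.008 m and horizontal distance between each of carton1, carton2 and carton3 below 0.008 m and horizontal distance between each of carton1, carton2, carton3 and carton4 below 0.008 m and horizontal distance between each of carton1, carton2, carton3, carton4 and carton5 below 0.008 m and horizontal distance between each of carton1, carton2, carton3, carton4, carton5 and case below 0.008 m and ((angle between carton1's own z axis and vertical below 0.06 rad and z of case in the frame of carton1 above 0.012 m) or (angle between carton1's own z axis and vertical above 3.08 rad and z of case in the frame of carton1 below 0.012 m)) and ((angle between carton2's own z axis and vertical below 0.06 rad and z of case in the frame of carton2 above 0.012 m) or (angle between carton2's own z axis and vertical above 3.08 rad and z of case in the frame of carton2 below 0.012 m)) and ((angle between carton3's own z axis and vertical below 0.06 rad and z of case in the frame of carton3 above 0.012 m) or (angle between carton3's own z axis and vertical above 3.08 rad and z of case in the frame of carton3 below 0.012 m)) and ((angle between carton4's own z axis and vertical below 0.06 rad and z of case in the frame of carton4 above 0.012 m) or (angle between carton4's own z axis and vertical above 3.08 rad and z of case in the frame of carton4 below 0.012 m)) and ((angle between carton5's own z axis and vertical below 0.06 rad and z of case in the frame of carton5 above 0.012 m) or (angle between carton5's own z axis and vertical above 3.08 rad and z of case in the frame of carton5 below 0.012 m)) and (angle between case's own z axis and vertical below 0.06 rad or angle between case's own z axis and vertical above 3.08 rad) and contact force between each of carton1, carton2, carton3, carton4, carton5, case and the fingers below 0.05 N and linear speed of each of carton1, carton2, carton3, carton4, carton5, case below 0.01 m/s and value of joint handle above 1.54 rad and velocity of joint handle below 0.05 rad/s); the robot touches nothing.
It fails at once if a bystander is shoved more than 4 cm (distance of any of tube_rack, pipette, bottle, dishes, tip_box, marker from where it was at the start of the episode above 0.04 m).
It fails at once if a bystander is knocked over (angle between any of tube_rack, pipette, bottle, dishes, tip_box, marker's own z axis and vertical above 0.6 rad).
Of carton1, carton2, carton3, carton4, carton5 only 3 to 5 are there at a start; the rules pass over those that are not, and their reading is None.
At some moment in a run one of case may be knocked a few centimetres aside while the robot is not near it.
Once in a run the grip may slacken for a moment while it holds something.
It also fails if it takes over 210 s, if anything falls off the work surface, if the arm or the gripper's body presses on something with over 40 N, if the wrist force passes 120 N, or if a joint passes its speed limit or range.

ROBOT

A 7-joint arm with a two-finger parallel gripper is mounted at the origin on the work surface. World frame = base frame: x ahead of the robot, y to its left, z up, the work surface at z = 0. Lengths are in m, angles in rad, forces in N, time in s.
With the tool pointing down it reaches from about 0.4 to 0.85 m from the base axis. Payload 4.5 kg.
Tool frame: the origin (TCP) lies on the centre line of the jaws, within the pads' length; the fingertips stand 8 mm ahead of it and the grasp point (between the pads) lies 11 mm behind it; z points along the fingers, x is the direction in which the jaws open and shut, and the axes are right-handed (so a half turn about z gives the same grasp; the last joint's range is limited). The gripper opens to 88 mm and grips with 3 to 60 N. Pads are 18 mm wide; open, the fingers measure 123 mm over their backs; the gripper's body (75 mm by 187 mm) begins 45 mm behind the grasp point.
Start: joints at [-1.14, 0.689, -0.195, 1.565, 0.157, 0.902, -0.215], TCP at [0.242, 0.576, 0.247] pointing down, gripper open.
Joint ranges: [-3.01, 3.01], [-0.46, 2.08], [-1.47, 1.51], [0.13, 2.56], [-1, 4.14], [0.04, 2.09], [-2.66, 2.66]. Speed limits (rad/s): [2.57, 2.57, 3.14, 3.14, 3.14, 3.14, 3.14].

INTERFACE

Orientations are given as a unit quaternion [x, y, z, w].
In Python, from plant import r gives the robot as it stands.
- The arm moves only by the shell command python3 -m pendant 'ROWS' [FORCE]. ROWS is JSON, a list of rows, each a list of 3 entries, a list of its own where there are three numbers: the turn, a rotation vector about the tool's x, y, z in rad, then the shift along the tool's x, y, z in m, then the opening, from 0 (shut) to 1 (fully open). In form: [[[wx, wy, wz], [tx, ty, tz], claw], ...]. A call has 1 to 10 rows; each row is the pose to reach, as a shift and turn from the pose commanded when the call began, along the tool's axes at that moment; what a row does not reach only later rows make up. A row lasts 1/10 s, in which the tool goes at most 50 mm and 8.59 degrees, less where a joint would pass 70% of its speed; a pose out of reach is approached as far as the arm can. A call with a gripper value outside its range is refused whole. The fingers move at their own pace and stop on an object; FORCE is the grip in N (left out, the last holds). Time passes only in rows, so rows that repeat a pose let the fingers close. It gives the time, the measured TCP pose, the force and the opening at its end, in the units of the state.
- r.get_state(): the state, without advancing time (a new reading comes with each control period).
- r.snapshot(name): name is "scene" or "top"; returns a dict with "image" (420x560x3 uint8, red, green, blue), "mtx" (3x3 intrinsics, pixels), "R" (3x3) and "t" (3): a world point X has camera coordinates R X + t. Camera axes: x right, y down, z forward; pixel columns grow to the right and rows downward; lengths in m; the calibration is good to about 2 mm. A picture is of the moment at which its call begins. There is no depth.
- r.finish_job(): hands the job in, once; it reports no verdict.
The state is a dict: "clock": time; "q": joint angles; "qd": joint speeds; "joint_torque": joint torques, N m; "tool_pos": TCP position; "eef_rot": TCP orientation; "contact_force": force on the tool from outside, world axes, zero at the start; "moment": the same for the moment, N m; "opening": opening from 0.0 (shut) to 1.0 (fully open).
Only numpy, scipy, OpenCV 4.12 (cv2) and the standard library are available. Lean on these libraries where they do the work, as an engineer would, in place of code of your own. Each camera call takes 0.05 s, during which the arm holds its last target. There are 200 camera calls.

## Working session

There is one attempt and no reset: what is moved stays moved. The work goes in short steps, Python scripts to look and compute and a shell command to move; the robot and the scene stay as the last step left them, time stands still between calls to the robot, and variables do not carry over. Pictures are saved under pics/ and viewed, about 12 in all and at most 16, crops included, and the job is handed in when it is done.

```bash
ls; mkdir -p pics; python3 - <<'E'
from plant import r
import cv2,numpy as np
s=r.get_state();print(s)
for n in("scene","top"):
    d=r.snapshot(n);cv2.imwrite(f"pics/{n}0.png",d["image"][:,:,::-1]);np.savez(f"{n}0.npz",**d);print(n,d["mtx"].tolist(),d["R"].tolist(),d["t"].tolist())
E
```

```text
pics
{'clock': 0.0, 'q': array([-1.14016563,  0.6899734 , -0.19449051,  1.56636435,  0.15734384,
        0.90248314, -0.21510221]), 'qd': array([-0.0010474 , -0.00104529, -0.00108764,  0.00026183, -0.00021988,
        0.00094571, -0.00196465]), 'joint_torque': array([-4.51259757e-04, -5.27567196e+01, -1.26671489e+00, -1.53419888e+01,
       -5.26260585e-02,  6.79250050e-03,  1.78206219e-04]), 'tool_pos': array([0.24138673, 0.57582988, 0.24591062]), 'eef_rot': array([ 8.32589221e-01,  5.53890195e-01, -7.09341053e-04,  5.81050433e-04]), 'contact_force': array([-0.02713084,  0.16223999, -0.30264383]), 'moment': array([ 0.00251382,  0.01680504, -0.02680762]), 'opening': 0.9951358714187613}
scene [[422.2143816515997, 0.0, 279.48115146172086], [0.0, 422.2143816515997, 213.1925983094246], [0.0, 0.0, 1.0]] [[0.7957593504194482, 0.6054339479324808, -0.014723821206062224], [0.5060521413898931, -0.6780980712039081, -0.5330049118199973], [-0.33268346279116684, 0.4166926211494865, -0.8459840264832715]] [-0.45424382626069426, -0.19622808247912937, 1.363496870508439]
top [[387.84841658560134, 0.0, 278.9977385219884], [0.0, 387.84841658560134, 208.78417431613425], [0.0, 0.0, 1.0]] [[-0.024699358962582196, -0.9995857972113632, -0.014770771143068424], [-0.9852184335973396, 0.0268443954316974, -0.16918633672348077], [0.16951277169240633, 0.010373641946301115, -0.9854733927336282]] [0.04376460302706052, 0.5246670288062434, 1.1858295209619807]
```

View pics/top0.png

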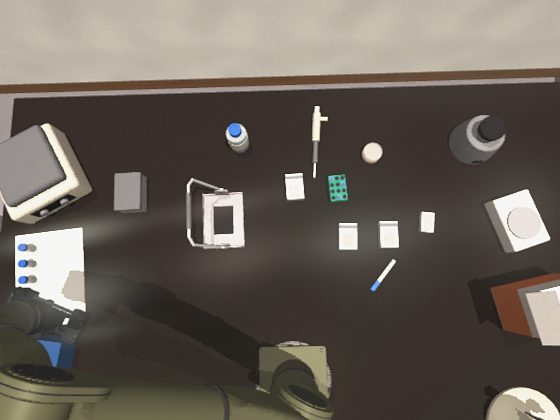

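View pics/scene0.png

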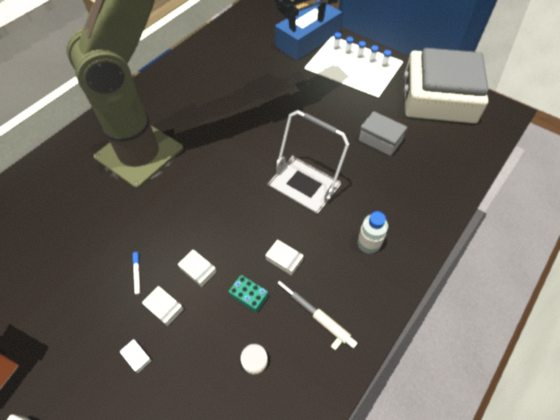

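```bash
cat > h.py <<'E'
import numpy as np,cv2
from plant import r
def snap(n,tag=None):
    d=r.snapshot(n)
    if tag: cv2.imwrite(f"pics/{tag}.png",d["image"][:,:,::-1])
    return d
def ray(d,uv):
    uv=np.atleast_2d(np.asarray(uv,float)); c=-d["R"].T@d["t"]
    v=np.c_[uv,np.ones(len(uv))]@np.linalg.inv(d["mtx"]).T@d["R"]
    return c,v
def plane(d,uv,z):
    c,v=ray(d,uv); return c+v*((z-c[2])/v[:,2])[:,None]
def proj(d,X):
    p=np.atleast_2d(X)@d["R"].T+d["t"]; p=p@d["mtx"].T; return p[:,:2]/p[:,2:]
def tri(d1,u1,d2,u2):
    c1,v1=ray(d1,u1);c2,v2=ray(d2,u2);v1=v1[0]/np.linalg.norm(v1);v2=v2[0]/np.linalg.norm(v2)
    s=np.linalg.lstsq(np.c_[v1,-v2],c2-c1,rcond=None)[0]
    a,b=c1+s[0]*v1,c2+s[1]*v2; return (a+b)/2,np.linalg.norm(a-b)
E
python3 - <<'E'
from h import *
T=dict(np.load("top0.npz"));S=dict(np.load("scene0.npz"))
print(-T["R"].T@T["t"],-S["R"].T@S["t"])
a=cv2.resize(T["image"][165:265,175:300],None,fx=4.8,fy=4.8,interpolation=cv2.INTER_CUBIC)
b=cv2.resize(T["image"][165:265,275:445],None,fx=4.6,fy=4.6,interpolation=cv2.INTER_CUBIC)
cv2.imwrite("pics/c1.png",a[:,:,::-1]);cv2.imwrite("pics/c2.png",b[:,:,::-1])
for n,d in(("top",T),("scene",S)):
    im=d["image"].astype(int);m=((im.min(2)>120)&(im.max(2)-im.min(2)<60)).astype(np.uint8)
    N,L,st,ce=cv2.connectedComponentsWithStats(m)
    for i in range(1,N):
        if 60<st[i,4]<4000: 
            rc=cv2.minAreaRect(np.argwhere(L==i)[:,::-1].astype(np.float32)); print(n,st[i].tolist(),ce[i].round(1),np.round(rc[0],1),np.round(rc[1],1),round(rc[2],1), plane(d,[ce[i]],.025)[0].round(3))
E
```

```text
[0.31697934 0.01736074 1.25801637] [ 0.91438327 -0.42620634  1.04221784]
top [312, 106, 16, 56, 346] [316.5 128.6] [318.8 133.7] [14.5 55.2] 4.1 [ 0.797 -0.102  0.025]
top [467, 115, 38, 37, 457] [482.1 137. ] [483.4 134.4] [38.4 30.6] 49.6 [ 0.751 -0.647  0.025]
top [226, 124, 22, 23, 227] [237.6 136.9] [236.6 135.8] [20.9 20.2] 71.6 [0.776 0.162 0.025]
top [362, 142, 21, 21, 311] [372. 152.] [372. 152.] [18.4 19.8] 45.0 [ 0.711 -0.281  0.025]
top [114, 172, 26, 38, 929] [126.8 190.7] [126.5 190.5] [37. 25.] 90.0 [0.603 0.527 0.025]
top [285, 173, 20, 27, 471] [294.2 186.1] [294.2 186.2] [26.2 17.9] 85.2 [ 0.603 -0.021  0.025]
top [187, 178, 58, 71, 2034] [218.5 218.4] [215.5 213. ] [70. 57.] 90.0 [0.503 0.226 0.025]
top [493, 189, 57, 63, 2160] [520.8 220.1] [520.8 220. ] [59.4 38.5] 66.0 [ 0.472 -0.738  0.025]
top [421, 211, 14, 22, 279] [427.3 221.6] [427.5 221.5] [21. 13.] 90.0 [ 0.475 -0.441  0.025]
top [379, 221, 20, 27, 504] [388.7 234. ] [388.5 234. ] [26. 19.] 90.0 [ 0.438 -0.316  0.025]
top [339, 223, 19, 27, 511] [348. 236.] [348. 236.] [26. 18.] 90.0 [ 0.435 -0.187  0.02
[... 1031 characters left out ...]
2.0 [ 0.606 -0.026  0.025]
scene [177, 249, 39, 37, 767] [196.5 266.7] [196.5 266.5] [34.1 23.7] 39.8 [ 0.44  -0.19   0.025]
scene [133, 263, 7, 31, 187] [136.1 278.2] [136. 278.] [30.  6.] 90.0 [ 0.336 -0.309  0.025]
scene [278, 281, 80, 69, 836] [324.9 321.4] [315.3 314.8] [100.4  21.9] 45.0 [ 0.793 -0.108  0.025]
scene [142, 286, 40, 38, 857] [161.9 304.6] [161.9 304.5] [34.5 25.6] 41.6 [ 0.442 -0.319  0.025]
scene [120, 339, 30, 33, 571] [134.5 355.3] [134.4 355.4] [28.4 20.7] 50.7 [ 0.48  -0.446  0.025]
scene [240, 344, 28, 30, 656] [253.5 358.3] [253.5 358.5] [29. 27.] 90.0 [ 0.709 -0.281  0.025]
scene [7, 414, 18, 6, 70] [ 14.4 417.3] [ 15.5 416.5] [17.  5.] 0.0 [ 0.368 -0.697  0.025]
```

View pics/c1.png

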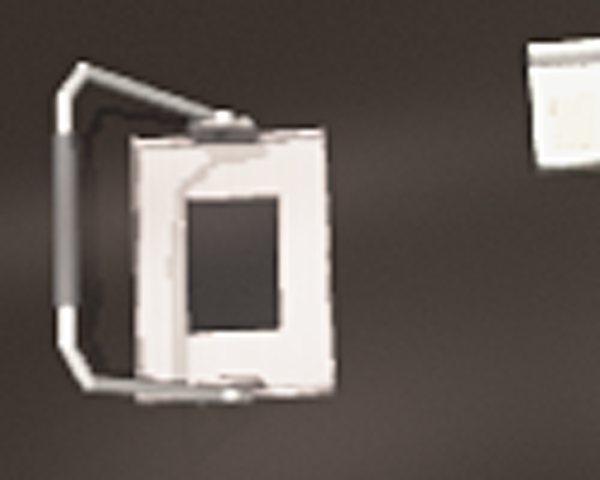

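View pics/c2.png

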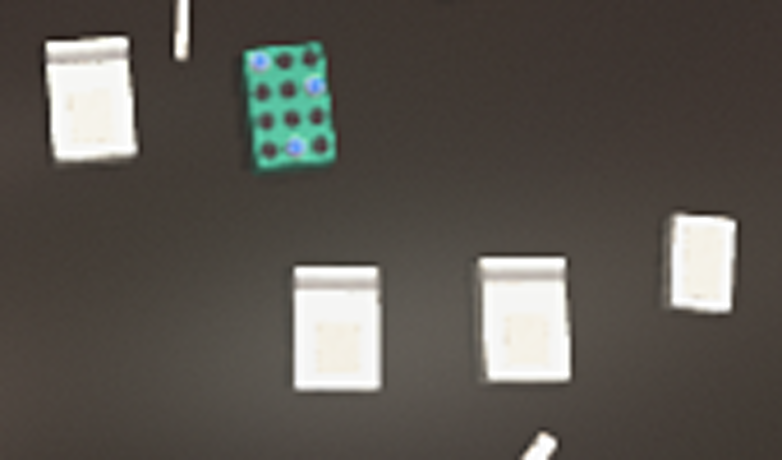

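```bash
cat >> h.py <<'E'
def hulls(d,cond,amin,up=4):
    g=cv2.resize(d["image"],None,fx=up,fy=up,interpolation=cv2.INTER_CUBIC).astype(int)
    cs,_=cv2.findContours(cond(g).astype(np.uint8),cv2.RETR_LIST,cv2.CHAIN_APPROX_NONE)
    return [(c[:,0,:]+.5)/up-.5 for c in cs if cv2.contourArea(c)>amin*up*up]
def box(d,c,h,base=0.):
    """rect of block silhouette: far edges at top, near edges at bottom"""
    top,bot=plane(d,c,base+h)[:,:2],plane(d,c,base)[:,:2]
    a=np.deg2rad(cv2.minAreaRect((top*1e3).astype(np.float32))[2])
    if a>np.pi/4:a-=np.pi/2
    cam=(-d["R"].T@d["t"])[:2]; R=np.array([[np.cos(a),np.sin(a)],[-np.sin(a),np.cos(a)]])
    t,b,cc=top@R.T,bot@R.T,R@cam; o=t.mean(0); lo,hi=[0,0],[0,0]
    for k in(0,1):
        q=b if cc[k]>o[k] else t; hi[k]=np.percentile(q[:,k],99)
        q=b if cc[k]<o[k] else t; lo[k]=np.percentile(q[:,k],1)
    lo,hi=np.array(lo),np.array(hi); return R.T@((lo+hi)/2),a,hi-lo
white=lambda g:(g.min(2)>115)&(g.max(2)-g.min(2)<70)
def find(d,P,h,cond=white,base=0.,amin=100,amax=1200,tol=.05):
    for c in hulls(d,cond,amin):
        if cv2.contourArea(c.astype(np.float32))>amax: continue
        if np.hypot(*(plane(d,[c.mean(0)],base+h)[0,:2]-P))<tol: return box(d,c,h,base)
E
cat > m.py <<'E'
from h import *
T=dict(np.load("top0.npz"));S=dict(np.load("scene0.npz"))
for P,h in(((.603,-.021),.028),((.435,-.187),.028),((.438,-.316),.028),((.475,-.441),.022)):
    for d in(T,S):
        f=find(d,np.array(P),h); print(f and [np.round(x,4) for x in f])
dark=lambda g:(g.max(2)<110)
for d in(T,S):
    f=find(d,np.array([.503,.218]),0,dark,.011,amin=150,amax=1500); print("pad",f and [np.round(x,4) for x in f])
print(tri(T,[188.5,210.4],S,[318,121]))
E
python3 m.py
```

```text
[array([ 0.6049, -0.0211]), np.float64(0.0474), array([0.0829, 0.0595])]
[array([ 0.6021, -0.022 ]), np.float64(0.0463), array([0.0843, 0.0578])]
[array([ 0.4365, -0.1879]), np.float64(-0.0505), array([0.0851, 0.0564])]
[array([ 0.4349, -0.1869]), np.float64(-0.0472), array([0.0842, 0.0582])]
[array([ 0.4392, -0.3185]), np.float64(-0.0216), array([0.0849, 0.0544])]
[array([ 0.4373, -0.3174]), np.float64(-0.0221), array([0.0845, 0.0593])]
[array([ 0.4757, -0.4463]), np.float64(-0.092), array([0.0648, 0.0378])]
[array([ 0.4743, -0.4455]), np.float64(-0.1313), array([0.0654, 0.0433])]
pad [array([0.5003, 0.2137]), np.float64(0.0093), array([0.0887, 0.061 ])]
pad [array([0.5032, 0.2099]), np.float64(0.0302), array([0.0869, 0.0592])]
(array([0.49718814, 0.27420075, 0.21802534]), np.float64(0.0027397435522097334))
```

```bash
python3 -m pendant '[[[0,0,-0.1],[0,0,-0.05],0.6],[[0,0,-0.25],[-0.04,0.08,-0.06],0.6],[[0,0,-0.416],[-0.08,0.16,-0.06],0.6],[[0,0,-0.416],[-0.12,0.24,-0.06],0.6],[[0,0,-0.416],[-0.15,0.3,-0.06],0.6],[[0,0,-0.416],[-0.179,0.3535,-0.06],0.6],[[0,0,-0.416],[-0.179,0.3535,-0.06],0.6],[[0,0,-0.416],[-0.179,0.3535,-0.06],0.6],[[0,0,-0.416],[-0.179,0.3535,-0.06],0.6]]' 8
```

```text
clock: 1.0
tool_pos: [0.4996, 0.2723, 0.3064]
eef_rot: [0.701, 0.714, -0.0, 0.0]
contact_force: [0.7, 0.9, -0.1]
opening: 0.595
```

```bash
python3 -m pendant '[[[0,0,0],[0.002,0,0.04],0.6],[[0,0,0],[0.002,0,0.075],0.6],[[0,0,0],[0.002,0,0.096],0.6],[[0,0,0],[0.002,0,0.096],0.6],[[0,0,0],[0.002,0,0.096],0],[[0,0,0],[0.002,0,0.096],0],[[0,0,0],[0.002,0,0.096],0],[[0,0,0],[0.002,0,0.096],0],[[0,0,0],[0.002,0,0.096],0],[[0,0,0],[0.002,0,0.096],0]]' 8; python3 -c "
from h import *
snap('scene','s1')
print(r.get_state()['opening'])"
```

```text
clock: 2.0
tool_pos: [0.4986, 0.277, 0.2112]
eef_rot: [0.7, 0.714, 0.001, 0.0]
contact_force: [0.4, 0.4, 2.2]
opening: 0.155
0.15543471040666543
```

View pics/s1.png

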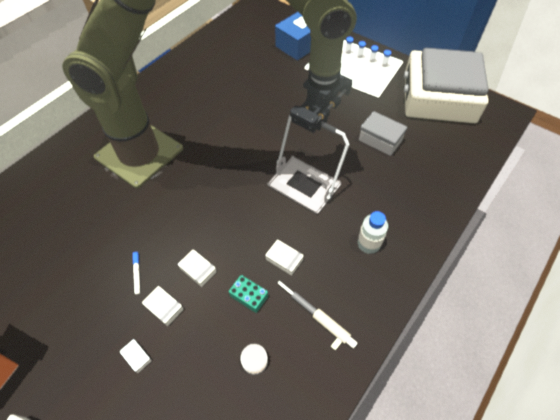

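```bash
python3 -m pendant '[[[0,0,0],[0.015,0,0.007],0],[[0,0,0],[0.0296,0,0.0152],0],[[0,0,0],[0.044,0,0.0255],0],[[0,0,0],[0.0569,0,0.037],0],[[0,0,0],[0.069,0,0.05],0],[[0,0,0],[0.0794,0,0.0637],0],[[0,0,0],[0.0885,0,0.0785],0],[[0,0,0],[0.0962,0,0.0943],0],[[0,0,0],[0.102,0,0.111],0],[[0,0,0],[0.1065,0,0.1277],0]]' && python3 -m pendant '[[[0,0,0],[0.002,0,0.017],0],[[0,0,0],[0.0035,0,0.035],0],[[0,0,0],[0.0035,0,0.042],0],[[0,0,0],[0.0035,0,0.042],0],[[0,0,0],[0.0035,0,0.042],0]]'
```

```text
clock: 3.05
tool_pos: [0.496, 0.3836, 0.0814]
eef_rot: [0.7, 0.714, -0.0, -0.0]
contact_force: [0.9, -0.1, 0.2]
opening: 0.154
clock: 3.55
tool_pos: [0.4961, 0.387, 0.0404]
eef_rot: [0.7, 0.714, 0.0, -0.0]
contact_force: [0.4, 1.2, -1.1]
opening: 0.151
```

```bash
python3 -m pendant '[[[0,0,0],[0,0,0],0.5],[[0,0,0],[0,0,0],0.5],[[0,0,0],[0,0,0],0.5],[[0,0,0],[0,0,-0.05],0.6],[[0,0,0],[0,0,-0.1],0.6],[[0,0,0],[-0.03,0,-0.15],0.8],[[0,0,0],[-0.03,-0.04,-0.2],0.8],[[0,0,0],[-0.06,-0.08,-0.2],0.8],[[0,0,0],[-0.1,-0.12,-0.2],0.8],[[0,0,0],[-0.1,-0.12,-0.2],0.8]]'; python3 - <<'E'
from h import *
T=snap("top");S=snap("scene","s2");np.savez("top1.npz",**T);np.savez("scene1.npz",**S)
a=cv2.resize(T["image"][150:270,140:270],None,fx=4.6,fy=4.6,interpolation=cv2.INTER_CUBIC)
b=cv2.resize(S["image"][80:220,240:400],None,fx=3.9,fy=3.9,interpolation=cv2.INTER_CUBIC)
b=cv2.resize(b,(624,552));a=cv2.resize(a,(598,552))
cv2.imwrite("pics/c3.png",cv2.resize(np.hstack([a,b]),(800,361))[:,:,::-1])
dark=lambda g:(g.max(2)<110)
for d in(T,S):
    f=find(d,np.array([.503,.212]),0,dark,.011,amin=150,amax=1500); print("pad",f and [np.round(x,4) for x in f])
E
```

```text
clock: 4.55
tool_pos: [0.3744, 0.2804, 0.2417]
eef_rot: [0.7, 0.714, -0.002, 0.001]
contact_force: [0.9, -0.0, -0.1]
opening: 0.797
pad [array([0.5005, 0.2133]), np.float64(0.0088), array([0.0899, 0.0618])]
pad [array([0.5033, 0.2096]), np.float64(0.0269), array([0.0876, 0.0592])]
```

View pics/c3.png

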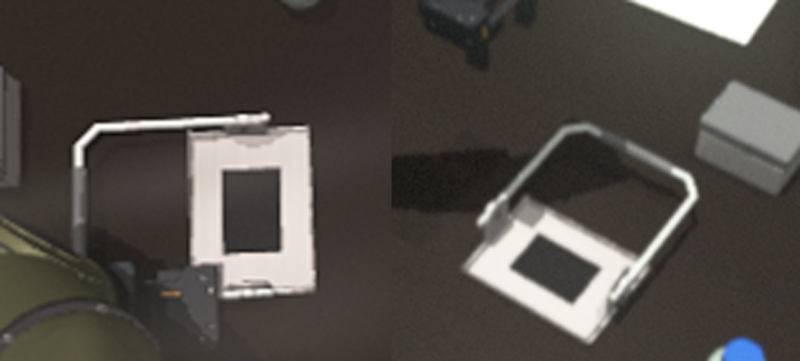

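```bash
python3 - <<'E'
from h import *
T=dict(np.load("top1.npz"));S=dict(np.load("scene1.npz"))
for th in(0,.1,.2):
    y,z=.2115+.175*np.cos(th),.05+.175*np.sin(th)
    for x in(.548,.448):print(th,proj(T,[x,y,z]).round(1),proj(S,[x,y,z]).round(1))
g=cv2.cvtColor(S["image"],cv2.COLOR_RGB2GRAY);print(g[125:160:1,336]);print(g[138,325:350])
g=cv2.cvtColor(T["image"],cv2.COLOR_RGB2GRAY);print(g[215,155:175],g[205,155:175])
E
```

```text
0 [[166.8 204.6]] [[349.3 145.7]]
0 [[166.  235.9]] [[322.4 131.4]]
0.1 [[165.4 203.6]] [[349.9 142.1]]
0.1 [[164.6 235.4]] [[322.6 127.7]]
0.2 [[164.5 202.5]] [[350.2 138.7]]
0.2 [[163.7 234.8]] [[322.6 124.2]]
[ 58  60  56  60  59  57  58  58  58  57  65  93 129 143 125 108  83  63
  58  56  55  48  43  39  40  47  48  53  55  55  55  55  57  56  56]
[ 36  42  44  53  60  68  79  99 116 127 141 143 144 132 115  96  77  65
  62  57  58  55  58  56  57]
[ 58  62  59  59  60  59  58  58  63  98 125 109  85  73  53  56  59  59
  58  61] [ 49  50  49  50  49  49  49  48  46 111 170 168 110  44  44  52  51  48
  51  53]
```

```bash
cat > go.py <<'E'
import sys,numpy as np
from plant import r
from scipy.spatial.transform import Rotation as Q
x,y,z,yaw=map(float,sys.argv[1:5])
s=r.get_state();R=Q.from_quat(s["eef_rot"])
G=Q.from_matrix(np.array([[-np.sin(yaw),np.cos(yaw),0],[np.cos(yaw),np.sin(yaw),0],[0,0,-1]]).T)
print("pos",s["tool_pos"].round(4),"F",s["contact_force"].round(1),"turn",(R.inv()*G).as_rotvec().round(3),"shift",R.inv().apply(np.array([x,y,z])-s["tool_pos"]).round(4))
E
python3 go.py .6035 -.0215 .10 .047
```

```text
pos [0.3762 0.2818 0.2416] F [ 0.4  0.5 -0. ] turn [-0.001  0.003 -0.028] shift [-0.3072  0.2216  0.1422]
```

```bash
python3 -m pendant '[[[0,0,-0.028],[-0.04,0.028,0],0.8],[[0,0,-0.028],[-0.08,0.057,0],0.8],[[0,0,-0.028],[-0.12,0.087,0],0.8],[[0,0,-0.028],[-0.16,0.115,0],0.8],[[0,0,-0.028],[-0.2,0.144,0.02],0.8],[[0,0,-0.028],[-0.24,0.173,0.05],0.8],[[0,0,-0.028],[-0.28,0.202,0.08],0.8],[[0,0,-0.028],[-0.307,0.2216,0.11],0.8],[[0,0,-0.028],[-0.307,0.2216,0.142],0.8],[[0,0,-0.028],[-0.307,0.2216,0.142],0.8]]'; python3 -m pendant '[[[0,0,0],[0,0,0],0.8],[[0,0,0],[0,0,0],0.8]]';python3 go.py .6035 -.0215 .011 .047
```

```text
clock: 5.65
tool_pos: [0.6041, -0.0214, 0.0935]
eef_rot: [0.692, 0.722, -0.003, -0.002]
contact_force: [-1.1, 0.3, 0.1]
opening: 0.8
clock: 5.85
tool_pos: [0.6069, -0.0161, 0.1009]
eef_rot: [0.689, 0.724, 0.002, 0.001]
contact_force: [-0.1, 0.3, 0.4]
opening: 0.801
pos [ 0.6069 -0.0161  0.1009] F [-0.1  0.3  0.4] turn [ 0.003 -0.001  0.002] shift [-0.0053 -0.0039  0.0899]
```

```bash
python3 -m pendant '[[[0,0,0],[-0.0053,-0.0039,0.04],0.8],[[0,0,0],[-0.0053,-0.0039,0.075],0.8],[[0,0,0],[-0.0053,-0.0039,0.089],0.8],[[0,0,0],[-0.0053,-0.0039,0.089],0.8],[[0,0,0],[-0.0053,-0.0039,0.089],0.8]]'; python3 go.py .6035 -.0215 .011 .047
```

```text
clock: 6.35
tool_pos: [0.6033, -0.0226, 0.0117]
eef_rot: [0.69, 0.724, 0.001, 0.001]
contact_force: [0.4, 0.6, -0.1]
opening: 0.803
pos [ 0.6033 -0.0226  0.0117] F [ 0.4  0.6 -0.1] turn [ 0.003 -0.001  0.001] shift [0.0011 0.0002 0.0008]
```

```bash
python3 -m pendant '[[[0,0,0],[0,0,0],0],[[0,0,0],[0,0,0],0],[[0,0,0],[0,0,0],0],[[0,0,0],[0,0,0],0],[[0,0,0],[0,0,-0.03],0],[[0,0,0],[0,0,-0.07],0],[[0,0,0],[0,0,-0.12],0],[[0,0,0],[0,0,-0.15],0],[[0,0,0],[0,0,-0.15],0]]' 35; python3 go.py .502 .2115 .10 .02
```

```text
clock: 7.25
tool_pos: [0.6047, -0.0237, 0.1645]
eef_rot: [0.69, 0.723, 0.003, 0.003]
contact_force: [0.8, 0.1, -3.3]
opening: 0.637
pos [ 0.6047 -0.0237  0.1645] F [ 0.8  0.1 -3.3] turn [ 0.009 -0.     0.027] shift [ 0.2397 -0.0922  0.0637]
```

```bash
python3 -m pendant '[[[0,0,0.027],[0.03,-0.012,0],0],[[0,0,0.027],[0.07,-0.027,0],0],[[0,0,0.027],[0.11,-0.042,0],0],[[0,0,0.027],[0.15,-0.058,0],0],[[0,0,0.027],[0.19,-0.073,0],0],[[0,0,0.027],[0.22,-0.085,0.02],0],[[0,0,0.027],[0.24,-0.092,0.04],0],[[0,0,0.027],[0.24,-0.092,0.064],0],[[0,0,0.027],[0.24,-0.092,0.064],0],[[0,0,0.027],[0.24,-0.092,0.064],0]]'; python3 go.py .502 .2115 .023 .02
```

```text
clock: 8.25
tool_pos: [0.4982, 0.2105, 0.0952]
eef_rot: [0.7, 0.714, -0.001, -0.0]
contact_force: [-0.2, -0.4, -2.6]
opening: 0.633
pos [0.4982 0.2105 0.0952] F [-0.2 -0.4 -2.6] turn [-0.002  0.002 -0.   ] shift [0.001  0.004  0.0722]
```

```bash
python3 -m pendant '[[[0,0,0],[0.001,0.004,0.02],0],[[0,0,0],[0.001,0.004,0.045],0],[[0,0,0],[0.001,0.004,0.063],0],[[0,0,0],[0.001,0.004,0.069],0],[[0,0,0],[0.001,0.004,0.072],0],[[0,0,0],[0.001,0.004,0.073],0],[[0,0,0],[0.001,0.004,0.073],0]]'; python3 go.py .502 .2115 .022 .02
```

```text
clock: 8.95
tool_pos: [0.5034, 0.2129, 0.0239]
eef_rot: [0.7, 0.714, 0.001, 0.0]
contact_force: [0.1, -0.3, -2.5]
opening: 0.634
pos [0.5034 0.2129 0.0239] F [ 0.1 -0.3 -2.5] turn [ 0.001 -0.001 -0.   ] shift [-0.0013 -0.0014  0.0019]
```

```bash
python3 -m pendant '[[[0,0,0],[-0.001,-0.001,0.002],0],[[0,0,0],[-0.001,-0.001,0.003],0],[[0,0,0],[-0.001,-0.001,0.003],0]]'; python3 go.py .502 .2115 .022 .02
```

```text
clock: 9.25
tool_pos: [0.5029, 0.2124, 0.0223]
eef_rot: [0.7, 0.714, 0.002, 0.001]
contact_force: [-0.9, 0.3, 13.7]
opening: 0.629
pos [0.5029 0.2124 0.0223] F [-0.9  0.3 13.7] turn [ 0.003 -0.001  0.   ] shift [-0.0009 -0.0009  0.0003]
```

```bash
python3 -m pendant '[[[0,0,0],[0,0,-0.001],0.78],[[0,0,0],[0,0,-0.001],0.78],[[0,0,0],[0,0,-0.001],0.78],[[0,0,0],[0,0,-0.03],0.78],[[0,0,0],[0,0,-0.07],0.78],[[0,0,0],[0,0,-0.12],0.78],[[0,0,0],[0,0,-0.12],0.78]]'; python3 go.py .4357 -.1874 .10 -.049
```

```text
clock: 9.95
tool_pos: [0.505, 0.2135, 0.1453]
eef_rot: [0.7, 0.714, 0.005, 0.001]
contact_force: [0.5, 1.8, 0.4]
opening: 0.781
pos [0.505  0.2135 0.1453] F [0.5 1.8 0.4] turn [ 0.009 -0.005  0.069] shift [-0.3996 -0.0775  0.0425]
```

```bash
python3 -m pendant '[[[0,0,0.02],[-0.03,-0.005,0],0.8],[[0,0,0.04],[-0.075,-0.015,0],0.8],[[0,0,0.069],[-0.12,-0.023,0],0.8],[[0,0,0.069],[-0.165,-0.032,0],0.8],[[0,0,0.069],[-0.21,-0.041,0],0.8],[[0,0,0.069],[-0.255,-0.05,0],0.8],[[0,0,0.069],[-0.3,-0.058,0],0.8],[[0,0,0.069],[-0.345,-0.067,0],0.8],[[0,0,0.069],[-0.38,-0.074,0.02],0.8],[[0,0,0.069],[-0.3996,-0.0775,0.0425],0.8]]';python3 -m pendant '[[[0,0,0],[0,0,0],0.8],[[0,0,0],[0,0,0],0.8],[[0,0,0],[0,0,0],0.8]]'; python3 go.py .4357 -.1874 .011 -.049
python3 - <<'E'
from h import *
T=snap("top");S=snap("scene")
for d in (T,S):
    for P,h,b in(((.502,.2115),.028,.011),((.475,-.446),.022,0)):
        f=find(d,np.array(P),h,lambda g:(g.min(2)>135)&(g.max(2)-g.min(2)<70),b); print(f and [np.round(x,4) for x in f])
a=T["image"][160:260,170:280];b=S["image"][130:230,250:360]
cv2.imwrite("pics/c4.png",cv2.resize(np.hstack([a,b]),None,fx=3.6,fy=3.6,interpolation=cv2.INTER_CUBIC)[:,:,::-1])
E
```

```text
clock: 10.95
tool_pos: [0.4313, -0.1934, 0.097]
eef_rot: [0.726, 0.688, -0.0, 0.001]
contact_force: [0.6, -0.1, -0.8]
opening: 0.802
clock: 11.25
tool_pos: [0.4332, -0.1875, 0.098]
eef_rot: [0.723, 0.691, 0.001, 0.0]
contact_force: [-0.1, 0.7, -0.2]
opening: 0.798
pos [ 0.4332 -0.1875  0.098 ] F [-0.1  0.7 -0.2] turn [ 0.001 -0.001  0.003] shift [0.0001 0.0023 0.087 ]
[array([0.4856, 0.1923]), np.float64(-0.5786), array([0.1068, 0.048 ])]
None
None
[array([ 0.4741, -0.4456]), np.float64(-0.1333), array([0.0641, 0.0429])]
```

View pics/c4.png

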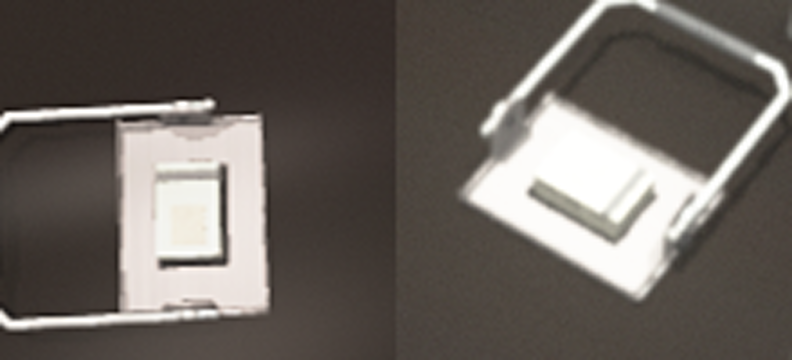

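```bash
python3 -m pendant '[[[0,0,0],[0,0.0023,0.04],0.8],[[0,0,0],[0,0.0023,0.075],0.8],[[0,0,0],[0,0.0023,0.0865],0.8],[[0,0,0],[0,0.0023,0.0865],0.8],[[0,0,0],[0,0.0023,0.0865],0]]'; python3 go.py .4357 -.1874 .011 -.049;  python3 -m pendant '[[[0,0,0],[0,0,0],0],[[0,0,0],[0,0,0],0],[[0,0,0],[0,0,0],0],[[0,0,0],[0,0,0],0],[[0,0,0],[0,0,-0.03],0],[[0,0,0],[0,0,-0.07],0],[[0,0,0],[0,0,-0.12],0],[[0,0,0],[0,0,-0.14],0],[[0,0,0],[0,0,-0.14],0]]' 35; python3 go.py .5029 .2124 .12 .02
```

```text
clock: 11.85
tool_pos: [0.4353, -0.1886, 0.0114]
eef_rot: [0.724, 0.69, 0.0, 0.0]
contact_force: [0.2, -0.5, 0.5]
opening: 0.735
pos [ 0.4353 -0.1886  0.0114] F [ 0.2 -0.5  0.5] turn [ 0.001 -0.     0.002] shift [0.0012 0.0003 0.0004]
clock: 12.75
tool_pos: [0.4359, -0.1905, 0.1538]
eef_rot: [0.725, 0.689, 0.001, 0.003]
contact_force: [1.1, -0.2, -3.1]
opening: 0.634
pos [ 0.4359 -0.1905  0.1538] F [ 1.1 -0.2 -3.1] turn [ 0.006  0.002 -0.07 ] shift [0.4058 0.0465 0.0334]
```

```bash
python3 -m pendant '[[[0,0,-0.02],[0.03,0.003,0],0],[[0,0,-0.04],[0.075,0.008,0],0],[[0,0,-0.07],[0.12,0.013,0],0],[[0,0,-0.07],[0.165,0.019,0],0],[[0,0,-0.07],[0.21,0.024,0],0],[[0,0,-0.07],[0.255,0.029,0],0],[[0,0,-0.07],[0.3,0.034,0],0],[[0,0,-0.07],[0.345,0.04,0],0],[[0,0,-0.07],[0.385,0.044,0],0],[[0,0,-0.07],[0.4058,0.0465,0.02],0]]';python3 -m pendant '[[[0,0,0],[0,0,0.013],0],[[0,0,0],[0,0,0.013],0],[[0,0,0],[0,0,0.013],0],[[0,0,0],[0,0,0.013],0]]'; python3 go.py .5029 .2124 .0505 .02
```

```text
clock: 13.75
tool_pos: [0.5018, 0.2191, 0.1313]
eef_rot: [0.698, 0.716, 0.003, -0.0]
contact_force: [0.9, 0.2, -1.4]
opening: 0.634
clock: 14.15
tool_pos: [0.5011, 0.2117, 0.1182]
eef_rot: [0.7, 0.714, -0.001, 0.0]
contact_force: [0.7, 0.2, -2.6]
opening: 0.632
pos [0.5011 0.2117 0.1182] F [ 0.7  0.2 -2.6] turn [-0.     0.001 -0.001] shift [0.0007 0.0018 0.0677]
```

```bash
python3 -m pendant '[[[0,0,0],[0.0007,0.0018,0.03],0],[[0,0,0],[0.0007,0.0018,0.053],0],[[0,0,0],[0.0007,0.0018,0.061],0],[[0,0,0],[0.0007,0.0018,0.065],0],[[0,0,0],[0.0007,0.0018,0.066],0],[[0,0,0],[0.0007,0.0018,0.066],0],[[0,0,0],[0.0007,0.0018,0.066],0]]'; python3 go.py .5029 .2124 .0505 .02
```

```text
clock: 14.85
tool_pos: [0.5032, 0.2146, 0.0529]
eef_rot: [0.7, 0.714, 0.001, 0.0]
contact_force: [-0.4, 0.7, -1.3]
opening: 0.627
pos [0.5032 0.2146 0.0529] F [-0.4  0.7 -1.3] turn [ 0.001 -0.001  0.001] shift [-0.0021 -0.0004  0.0024]
```

```bash
python3 -m pendant '[[[0,0,0],[-0.002,0,0.001],0],[[0,0,0],[-0.002,0,0.0015],0],[[0,0,0],[-0.002,0,0.0015],0]]'; python3 go.py .5029 .2124 .0505 .02
```

```text
clock: 15.15
tool_pos: [0.5029, 0.2119, 0.0509]
eef_rot: [0.7, 0.714, -0.0, 0.0]
contact_force: [-0.8, -1.1, 1.3]
opening: 0.631
pos [0.5029 0.2119 0.0509] F [-0.8 -1.1  1.3] turn [0.    0.    0.001] shift [ 0.0005 -0.      0.0004]
```

Contact; release and go for carton C, while checking the case.

```bash
python3 -m pendant '[[[0,0,0],[0,0,0],0.78],[[0,0,0],[0,0,0],0.78],[[0,0,0],[0,0,0],0.78],[[0,0,0],[0,0,-0.03],0.78],[[0,0,0],[0,0,-0.07],0.78],[[0,0,0],[0,0,-0.1],0.78],[[0,0,0],[0,0,-0.1],0.78]]'; python3 go.py .438 -.318 .10 -.022
```

```text
clock: 15.85
tool_pos: [0.5049, 0.2138, 0.1542]
eef_rot: [0.7, 0.714, 0.004, 0.001]
contact_force: [1.0, 0.5, 0.7]
opening: 0.778
pos [0.5049 0.2138 0.1542] F [1.  0.5 0.7] turn [ 0.007 -0.004  0.043] shift [-0.5304 -0.0783  0.0516]
```

```bash
python3 -m pendant '[[[0,0,0.043],[-0.03,-0.004,0],0.8],[[0,0,0.043],[-0.075,-0.011,0],0.8],[[0,0,0.043],[-0.12,-0.017,0],0.8],[[0,0,0.043],[-0.165,-0.024,0],0.8],[[0,0,0.043],[-0.21,-0.031,0],0.8],[[0,0,0.043],[-0.255,-0.037,0],0.8],[[0,0,0.043],[-0.3,-0.044,0],0.8],[[0,0,0.043],[-0.345,-0.051,0],0.8],[[0,0,0.043],[-0.39,-0.057,0],0.8],[[0,0,0.043],[-0.435,-0.064,0],0.8]]';python3 go.py .438 -.318 .10 -.022; python3 -m pendant '[[[0,0,0],[-0.04,-0.006,0.02],0.8],[[0,0,0],[-0.08,-0.011,0.04],0.8],[[0,0,0],[-0.095,-0.013,0.05],0.8],[[0,0,0],[-0.095,-0.013,0.05],0.8],[[0,0,0],[-0.095,-0.013,0.05],0.8],[[0,0,0],[-0.095,-0.013,0.05],0.8]]'; python3 go.py .438 -.318 .011 -.022
python3 - <<'E'
from h import *
T=snap("top");S=snap("scene")
for d in (T,S):
    for P,h,b in(((.438,-.318),.028,0),((.475,-.446),.022,0)):
        f=find(d,np.array(P),h,white,b,amin=80); print(f and [np.round(x,4) for x in f])
E
```

```text
clock: 16.85
tool_pos: [0.4472, -0.2255, 0.1497]
eef_rot: [0.715, 0.699, -0.0, -0.001]
contact_force: [1.6, 0.1, -0.4]
opening: 0.801
pos [ 0.4472 -0.2255  0.1497] F [ 1.6  0.1 -0.4] turn [-0.001 -0.001  0.   ] shift [-0.0927 -0.0072  0.0496]
clock: 17.45
tool_pos: [0.4343, -0.316, 0.1011]
eef_rot: [0.713, 0.701, 0.001, -0.0]
contact_force: [0.0, -0.5, 0.7]
opening: 0.802
pos [ 0.4343 -0.316   0.1011] F [ 0.  -0.5  0.7] turn [ 0.001 -0.001  0.004] shift [-0.002   0.0036  0.0901]
[array([ 0.4089, -0.3183]), np.float64(-0.0019), array([0.0224, 0.0507])]
None
[array([ 0.4379, -0.3168]), np.float64(-0.0042), array([0.0855, 0.0587])]
[array([ 0.4746, -0.4456]), np.float64(-0.1342), array([0.0666, 0.0439])]
```

```bash
python3 -m pendant '[[[0,0,0],[-0.002,0.0036,0.04],0.8],[[0,0,0],[-0.002,0.0036,0.075],0.8],[[0,0,0],[-0.002,0.0036,0.0895],0.8],[[0,0,0],[-0.002,0.0036,0.0895],0.8],[[0,0,0],[-0.002,0.0036,0.0895],0.8]]'; python3 go.py .438 -.318 .011 -.022;  python3 -m pendant '[[[0,0,0],[0,0,0],0],[[0,0,0],[0,0,0],0],[[0,0,0],[0,0,0],0],[[0,0,0],[0,0,0],0],[[0,0,0],[0,0,-0.03],0],[[0,0,0],[0,0,-0.07],0],[[0,0,0],[0,0,-0.12],0],[[0,0,0],[0,0,-0.15],0],[[0,0,0],[0,0,-0.15],0]]' 35; python3 go.py .503 .212 .15 .02
```

```text
clock: 18.05
tool_pos: [0.4372, -0.3196, 0.0113]
eef_rot: [0.714, 0.7, 0.0, 0.0]
contact_force: [0.8, 0.0, 0.1]
opening: 0.799
pos [ 0.4372 -0.3196  0.0113] F [0.8 0.  0.1] turn [ 0.001 -0.     0.002] shift [0.0016 0.0007 0.0003]
clock: 18.95
tool_pos: [0.4383, -0.3223, 0.1648]
eef_rot: [0.715, 0.699, 0.001, 0.004]
contact_force: [0.7, -0.6, -2.3]
opening: 0.633
pos [ 0.4383 -0.3223  0.1648] F [ 0.7 -0.6 -2.3] turn [ 0.007  0.004 -0.043] shift [0.5357 0.0522 0.013 ]
```

```bash
python3 -m pendant '[[[0,0,-0.043],[0.03,0.003,0],0],[[0,0,-0.043],[0.075,0.007,0],0],[[0,0,-0.043],[0.12,0.012,0],0],[[0,0,-0.043],[0.165,0.016,0],0],[[0,0,-0.043],[0.21,0.02,0],0],[[0,0,-0.043],[0.255,0.025,0],0],[[0,0,-0.043],[0.3,0.029,0],0],[[0,0,-0.043],[0.345,0.034,0],0],[[0,0,-0.043],[0.39,0.038,0],0],[[0,0,-0.043],[0.435,0.042,0],0]]'; python3 -m pendant '[[[0,0,0],[0.045,0.004,0],0],[[0,0,0],[0.08,0.008,0],0],[[0,0,0],[0.1,0.01,0.01],0],[[0,0,0],[0.1,0.01,0.013],0],[[0,0,0],[0.1,0.01,0.013],0],[[0,0,0],[0.1,0.01,0.013],0],[[0,0,0],[0.1,0.01,0.013],0]]'; python3 go.py .503 .212 .079 .02
```

```text
clock: 19.95
tool_pos: [0.4872, 0.1143, 0.1597]
eef_rot: [0.7, 0.714, -0.001, -0.0]
contact_force: [0.7, 0.4, -1.6]
opening: 0.632
clock: 20.65
tool_pos: [0.496, 0.2114, 0.1479]
eef_rot: [0.7, 0.714, -0.001, 0.0]
contact_force: [-0.2, 0.1, -2.6]
opening: 0.629
pos [0.496  0.2114 0.1479] F [-0.2  0.1 -2.6] turn [-0.     0.001 -0.001] shift [0.0006 0.0071 0.0689]
```

```bash
python3 -m pendant '[[[0,0,0],[0.0006,0.0071,0.03],0],[[0,0,0],[0.0006,0.0071,0.053],0],[[0,0,0],[0.0006,0.0071,0.062],0],[[0,0,0],[0.0006,0.0071,0.0665],0],[[0,0,0],[0.0006,0.0071,0.0665],0],[[0,0,0],[0.0006,0.0071,0.0665],0],[[0,0,0],[0.0006,0.0071,0.0665],0]]'; python3 go.py .503 .212 .0785 .02
```

```text
clock: 21.35
tool_pos: [0.5034, 0.2145, 0.0824]
eef_rot: [0.7, 0.715, 0.001, 0.0]
contact_force: [-0.4, -0.1, -1.9]
opening: 0.636
pos [0.5034 0.2145 0.0824] F [-0.4 -0.1 -1.9] turn [ 0.002 -0.001  0.001] shift [-0.0025 -0.0005  0.0039]
```

```bash
python3 -m pendant '[[[0,0,0],[-0.0025,0,0.0015],0],[[0,0,0],[-0.0025,0,0.0025],0],[[0,0,0],[-0.0025,0,0.0025],0],[[0,0,0],[-0.0025,0,0.0025],0]]'; python3 go.py .503 .212 .0785 .02
```

```text
clock: 21.75
tool_pos: [0.5029, 0.2118, 0.079]
eef_rot: [0.7, 0.715, 0.0, -0.0]
contact_force: [0.2, -0.2, -1.7]
opening: 0.633
pos [0.5029 0.2118 0.079 ] F [ 0.2 -0.2 -1.7] turn [-0.    -0.     0.001] shift [0.0002 0.0001 0.0005]
```

```bash
python3 -m pendant '[[[0,0,0],[0,0,0.001],0],[[0,0,0],[0,0,0.001],0]]'; python3 go.py .503 .212 .0785 .02;python3 -m pendant '[[[0,0,0],[0,0,0.001],0.78],[[0,0,0],[0,0,0.001],0.78],[[0,0,0],[0,0,0.001],0.78],[[0,0,0],[0,0,-0.03],0.78],[[0,0,0],[0,0,-0.07],0.78],[[0,0,0],[0,0,-0.09],0.78],[[0,0,0],[0,0,-0.09],0.78]]'; python3 go.py .475 -.446 .10 -.11
```

```text
clock: 21.95
tool_pos: [0.503, 0.2119, 0.0787]
eef_rot: [0.7, 0.715, 0.0, 0.0]
contact_force: [-1.0, -0.6, 4.0]
opening: 0.63
pos [0.503  0.2119 0.0787] F [-1.  -0.6  4. ] turn [ 0.001 -0.     0.001] shift [0.0001 0.     0.0002]
clock: 22.65
tool_pos: [0.5046, 0.2127, 0.1707]
eef_rot: [0.7, 0.714, 0.003, 0.001]
contact_force: [-0.0, 0.4, 0.0]
opening: 0.779
pos [0.5046 0.2127 0.1707] F [-0.   0.4  0. ] turn [ 0.005 -0.003  0.131] shift [-0.6582 -0.0437  0.0686]
```

```bash
python3 -m pendant '[[[0,0,0.131],[-0.03,-0.002,0],0.8],[[0,0,0.131],[-0.075,-0.005,0],0.8],[[0,0,0.131],[-0.12,-0.008,0],0.8],[[0,0,0.131],[-0.165,-0.011,0],0.8],[[0,0,0.131],[-0.21,-0.014,0],0.8],[[0,0,0.131],[-0.255,-0.017,0],0.8],[[0,0,0.131],[-0.3,-0.02,0],0.8],[[0,0,0.131],[-0.345,-0.023,0],0.8],[[0,0,0.131],[-0.39,-0.026,0],0.8],[[0,0,0.131],[-0.42,-0.028,0],0.8]]'
python3 - <<'E'
from h import *
T=snap("top");S=snap("scene")
for d in (T,S):
    f=find(d,np.array([.475,-.446]),.022,white,0,amin=80,tol=.08); print(f and [np.round(x,4) for x in f])
    f=find(d,np.array([.502,.212]),.084,lambda g:(g.min(2)>135)&(g.max(2)-g.min(2)<70),.011,tol=.05,amax=2500); print(f and [np.round(x,4) for x in f])
a=T["image"][160:260,170:280];b=S["image"][100:200,260:370]
cv2.imwrite("pics/c5.png",cv2.resize(np.hstack([a,b]),None,fx=3.6,fy=3.6,interpolation=cv2.INTER_CUBIC)[:,:,::-1])
E
python3 go.py .475 -.446 .10 -.11
```

```text
clock: 23.65
tool_pos: [0.4822, -0.2127, 0.1667]
eef_rot: [0.746, 0.666, -0.001, -0.0]
contact_force: [0.6, -0.1, 0.2]
opening: 0.803
None
[array([0.496 , 0.2067]), np.float64(0.0055), array([0.0853, 0.0535])]
[array([ 0.4746, -0.4456]), np.float64(-0.1323), array([0.0668, 0.0439])]
None
pos [ 0.4819 -0.2147  0.1665] F [-1.1 -0.  -0.3] turn [-0.002  0.003 -0.009] shift [-0.2302  0.0208  0.0671]
```

View pics/c5.png

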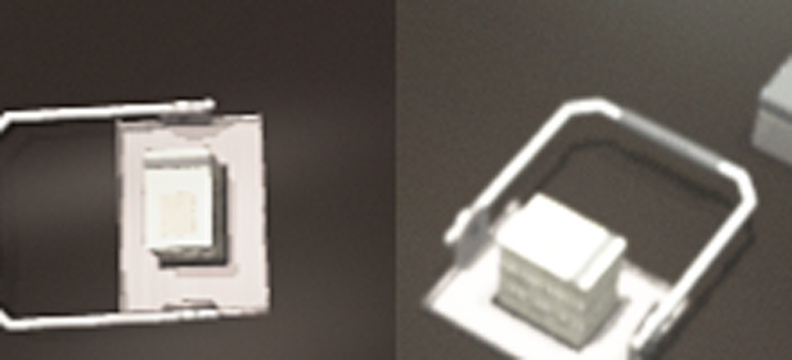

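```bash
python3 -m pendant '[[[0,0,0],[-0.045,0.004,0],0.8],[[0,0,0],[-0.09,0.008,0],0.8],[[0,0,0],[-0.135,0.012,0],0.8],[[0,0,0],[-0.18,0.016,0],0.8],[[0,0,0],[-0.22,0.02,0.03],0.7],[[0,0,0],[-0.23,0.021,0.067],0.7],[[0,0,0],[-0.23,0.021,0.067],0.7],[[0,0,0],[-0.23,0.021,0.067],0.7],[[0,0,0],[-0.23,0.021,0.067],0.7]]'
python3 go.py .475 -.446 .011 -.115
```

```text
clock: 24.65
tool_pos: [0.4816, -0.4376, 0.1025]
eef_rot: [0.744, 0.668, 0.001, 0.001]
contact_force: [-0.0, 1.3, 1.2]
opening: 0.699
pos [ 0.4816 -0.4376  0.1025] F [-0.   1.3  1.2] turn [ 0.002 -0.001  0.008] shift [-0.0091 -0.0058  0.0915]
```

```bash
python3 -m pendant '[[[0,0,0],[-0.0091,-0.0058,0.04],0.7],[[0,0,0],[-0.0091,-0.0058,0.075],0.7],[[0,0,0],[-0.0091,-0.0058,0.0915],0.7],[[0,0,0],[-0.0091,-0.0058,0.0915],0.7],[[0,0,0],[-0.0091,-0.0058,0.0915],0.7]]'; python3 go.py .475 -.446 .010 -.115; python3 -c "
from h import *
S=snap('scene');f=find(S,np.array([.475,-.446]),.022,white,0,amin=80,tol=.08); print(f)
cv2.imwrite('pics/c6.png',cv2.resize(S['image'][290:410,60:220],None,fx=3.5,fy=3.5)[:,:,::-1])"
```

```text
clock: 25.15
tool_pos: [0.4747, -0.4475, 0.0112]
eef_rot: [0.744, 0.668, 0.001, 0.001]
contact_force: [-0.2, 0.4, 0.4]
opening: 0.7
pos [ 0.4747 -0.4475  0.0112] F [-0.2  0.4  0.4] turn [0.003 0.    0.007] shift [0.0015 0.0001 0.0012]
(array([ 0.49205855, -0.44771474]), np.float64(-0.12698191761995914), array([0.03142398, 0.04122413]))
```

View pics/c6.png

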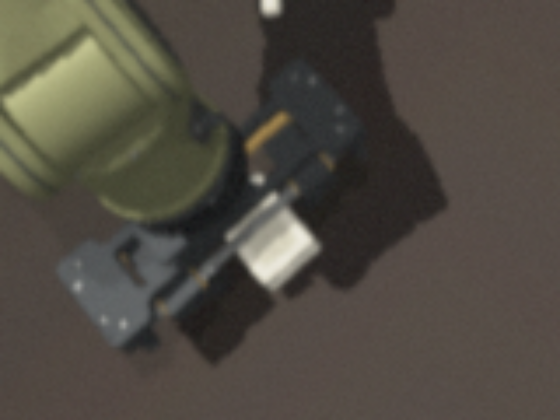

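Jaws straddle the case, so close and lift.

```bash
python3 -m pendant '[[[0,0,0],[0,0,0],0],[[0,0,0],[0,0,0],0],[[0,0,0],[0,0,0],0],[[0,0,0],[0,0,0],0],[[0,0,0],[0,0,0],0],[[0,0,0],[0,0,-0.03],0],[[0,0,0],[0,0,-0.07],0],[[0,0,0],[0,0,-0.12],0],[[0,0,0],[0,0,-0.165],0],[[0,0,0],[0,0,-0.165],0]]' 25; python3 go.py .503 .212 .17 .02
```

```text
clock: 26.2
tool_pos: [0.4763, -0.4505, 0.1811]
eef_rot: [0.745, 0.667, 0.001, 0.006]
contact_force: [0.9, -0.9, -0.8]
opening: 0.452
pos [ 0.4763 -0.4505  0.1811] F [ 0.9 -0.9 -0.8] turn [ 0.01   0.007 -0.131] shift [ 0.6614 -0.0468  0.0065]
```

```bash
python3 -m pendant '[[[0,0,-0.131],[0.03,-0.002,0],0],[[0,0,-0.131],[0.075,-0.005,0],0],[[0,0,-0.131],[0.12,-0.008,0],0],[[0,0,-0.131],[0.165,-0.012,0],0],[[0,0,-0.131],[0.21,-0.015,0],0],[[0,0,-0.131],[0.255,-0.018,0],0],[[0,0,-0.131],[0.3,-0.021,0],0],[[0,0,-0.131],[0.345,-0.024,0],0],[[0,0,-0.131],[0.39,-0.028,0],0],[[0,0,-0.131],[0.435,-0.031,0],0]]'; python3 go.py .503 .212 .17 .02
```

```text
clock: 27.2
tool_pos: [0.4891, -0.0109, 0.1739]
eef_rot: [0.7, 0.714, -0.0, -0.0]
contact_force: [0.4, 0.0, -0.7]
opening: 0.452
pos [ 0.4891 -0.0109  0.1739] F [ 0.4  0.  -0.7] turn [-0.001  0.     0.001] shift [0.2226 0.0186 0.0038]
```

```bash
python3 -m pendant '[[[0,0,0],[0.045,0.0,0],0],[[0,0,0],[0.09,0.0,0],0],[[0,0,0],[0.135,0,0],0],[[0,0,0],[0.175,0,0],0],[[0,0,0],[0.21,0,0],0],[[0,0,0],[0.226,0,0],0],[[0,0,0],[0.226,0,0],0],[[0,0,0],[0.226,0,0],0],[[0,0,0],[0.226,0,0],0],[[0,0,0],[0.226,0,0],0]]'; python3 go.py .503 .212 .109 .02
```

```text
clock: 28.2
tool_pos: [0.4851, 0.2112, 0.1744]
eef_rot: [0.701, 0.713, -0.001, 0.0]
contact_force: [0.0, 0.4, 0.0]
opening: 0.454
pos [0.4851 0.2112 0.1744] F [0.  0.4 0. ] turn [-0.     0.002 -0.002] shift [0.0005 0.0179 0.0653]
```

```bash
python3 -m pendant '[[[0,0,0],[0.0005,0.0179,0.02],0],[[0,0,0],[0.0005,0.0179,0.04],0],[[0,0,0],[0.0005,0.0179,0.057],0],[[0,0,0],[0.0005,0.0179,0.063],0],[[0,0,0],[0.0005,0.0179,0.0645],0],[[0,0,0],[0.0005,0.0179,0.0645],0],[[0,0,0],[0.0005,0.0179,0.0645],0]]'; python3 go.py .503 .212 .1065 .02; python3 -c "
from h import *
S=snap('scene')
cv2.imwrite('pics/c7.png',cv2.resize(S['image'][90:210,240:400],None,fx=4,fy=4)[:,:,::-1])"
```

```text
clock: 28.9
tool_pos: [0.5032, 0.2146, 0.1108]
eef_rot: [0.7, 0.714, 0.001, 0.0]
contact_force: [-0.5, -0.4, -1.1]
opening: 0.45
pos [0.5032 0.2146 0.1108] F [-0.5 -0.4 -1.1] turn [ 0.001 -0.001  0.001] shift [-0.0026 -0.0002  0.0043]
```

View pics/c7.png

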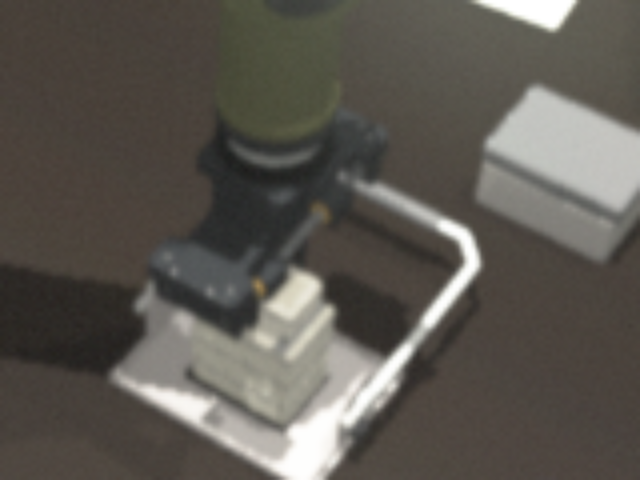

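```bash
python3 -m pendant '[[[0,0,0],[-0.0026,0,0.001],0],[[0,0,0],[-0.0026,0,0.002],0],[[0,0,0],[-0.0026,0,0.002],0],[[0,0,0],[-0.0026,0,0.002],0]]'; python3 go.py .503 .212 .1065 .02
```

```text
clock: 29.35
tool_pos: [0.5028, 0.2119, 0.108]
eef_rot: [0.7, 0.715, 0.0, -0.0]
contact_force: [-0.9, -0.1, 0.0]
opening: 0.455
pos [0.5028 0.2119 0.108 ] F [-0.9 -0.1  0. ] turn [ 0.    -0.     0.001] shift [0.     0.0002 0.0015]
```

```bash
python3 -m pendant '[[[0,0,0],[0,0,0.001],0],[[0,0,0],[0,0,0.0015],0],[[0,0,0],[0,0,0.0015],0]]'
```

```text
clock: 29.65
tool_pos: [0.5027, 0.2119, 0.1064]
eef_rot: [0.7, 0.715, -0.0, -0.0]
contact_force: [0.1, -0.2, -0.6]
opening: 0.453
```

```bash
python3 -m pendant '[[[0,0,0],[0,0,0.001],0],[[0,0,0],[0,0,0.001],0]]'
```

```text
clock: 29.85
tool_pos: [0.5027, 0.2119, 0.1054]
eef_rot: [0.7, 0.715, -0.0, -0.0]
contact_force: [-0.6, -0.2, -0.2]
opening: 0.454
```

```bash
python3 -m pendant '[[[0,0,0],[0,0,0.001],0],[[0,0,0],[0,0,0.001],0]]'
```

```text
clock: 30.05
tool_pos: [0.5028, 0.212, 0.1048]
eef_rot: [0.7, 0.715, 0.0, 0.0]
contact_force: [-1.2, -0.7, 3.4]
opening: 0.452
```

```bash
python3 -m pendant '[[[0,0,0],[0,0,-0.0005],0.62],[[0,0,0],[0,0,-0.0005],0.62],[[0,0,0],[0,0,-0.0005],0.62],[[0,0,0],[0,0,-0.02],0.62],[[0,0,0],[0,0,-0.06],0.62],[[0,0,0],[0,0,-0.1],0.62],[[0,0,0],[0,0,-0.1],0.62],[[0,0,0],[0.04,0,-0.1],0.62],[[0,0,0],[0.08,-0.03,-0.1],0.62],[[0,0,0],[0.11,-0.05,-0.1],0.62]]'; python3 -m pendant '[[[0,0,0],[0.03,-0.04,0],0.6],[[0,0,0],[0.05,-0.08,0],0.6],[[0,0,0],[0.05,-0.1,0],0.6],[[0,0,0],[0.05,-0.1,0],0.6]]'
python3 - <<'E'
from h import *
T=snap("top");S=snap("scene");np.savez("top2.npz",**T);np.savez("scene2.npz",**S)
a=T["image"][160:260,170:280];b=S["image"][90:190,260:370]
cv2.imwrite("pics/c8.png",cv2.resize(np.hstack([a,b]),None,fx=3.6,fy=3.6,interpolation=cv2.INTER_CUBIC)[:,:,::-1])
E
python3 go.py .499 .387 .15 .02
```

```text
clock: 31.05
tool_pos: [0.4486, 0.3231, 0.204]
eef_rot: [0.699, 0.715, 0.0, -0.001]
contact_force: [-0.2, -0.5, 0.2]
opening: 0.623
clock: 31.45
tool_pos: [0.3455, 0.3693, 0.2041]
eef_rot: [0.697, 0.717, -0.001, -0.0]
contact_force: [1.1, -0.3, 0.3]
opening: 0.599
pos [0.3498 0.3683 0.2042] F [ 0.4 -0.3  0.1] turn [0.    0.001 0.001] shift [0.0155 0.1496 0.0542]
```

View pics/c8.png

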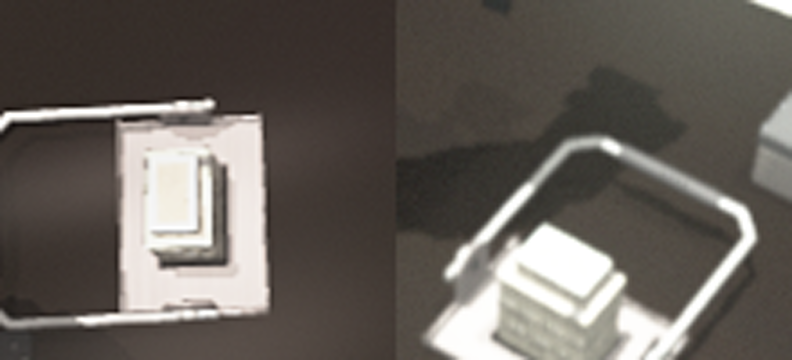

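```bash
python3 - <<'E'
from h import *
T=dict(np.load("top2.npz"));S=dict(np.load("scene2.npz"))
print("T case",plane(T,[[170+175/3.6,160+193/3.6]],.117),"carton",plane(T,[[170+178/3.6,160+199/3.6]],.095))
print("S case",plane(S,[[260+(565-396)/3.6,90+260/3.6]],.117),"carton",plane(S,[[260+(562-396)/3.6,90+278/3.6]],.095))
ys=[proj(d,[.503,.212,z])[0].round(1) for d in(T,S) for z in(.117,.095)];print(ys)
for d,o in((T,(200,190)),(S,(285,145))):
    g=d["image"].astype(int).min(2)[o[1]:o[1]+46,o[0]:o[0]+46]
    cv2.imwrite(f"pics/d{o[0]}.png",cv2.resize(np.uint8(g),(400,400),interpolation=cv2.INTER_NEAREST))
a=[cv2.imread(f"pics/d{k}.png") for k in(200,285)];cv2.imwrite("pics/c9.png",np.hstack(a))
E
```

```text
T case [[0.50353987 0.20999276 0.117     ]] carton [[0.50193446 0.21115868 0.095     ]]
S case [[0.51004024 0.20976211 0.117     ]] carton [[0.50903245 0.2086219  0.095     ]]
[array([217.9, 213.8]), array([219.2, 214.9]), array([305.4, 160.6]), array([305.1, 165.5])]
```

View pics/c9.png

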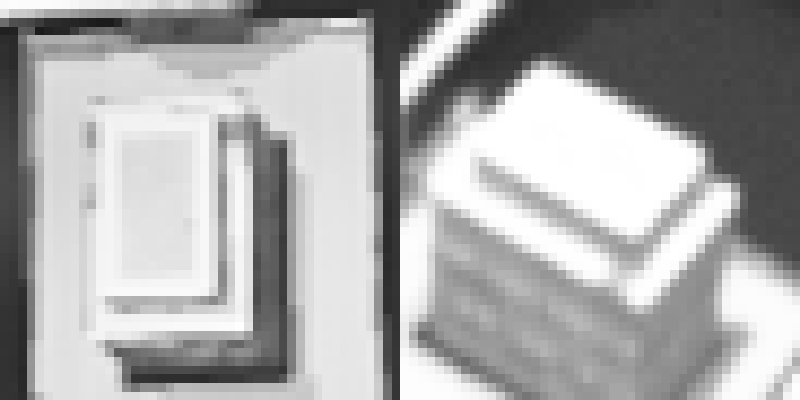

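```bash
python3 -m pendant '[[[0,0,0],[0.0155,0.04,0],0.5],[[0,0,0],[0.0155,0.09,0],0.5],[[0,0,0],[0.0155,0.13,0.02],0.5],[[0,0,0],[0.0155,0.15,0.054],0.5],[[0,0,0],[0.0155,0.15,0.09],0.5],[[0,0,0],[0.0155,0.15,0.09],0.5],[[0,0,0],[0.0155,0.15,0.09],0.5],[[0,0,0],[0.0155,0.15,0.09],0.5]]'; python3 go.py .499 .387 .043 .02
```

```text
clock: 32.35
tool_pos: [0.4999, 0.3882, 0.1164]
eef_rot: [0.7, 0.715, 0.002, -0.0]
contact_force: [-0.2, -0.0, 1.2]
opening: 0.5
pos [0.4999 0.3882 0.1164] F [-0.2 -0.   1.2] turn [ 0.002 -0.002  0.001] shift [-0.0013 -0.0011  0.0734]
```

```bash
python3 -m pendant '[[[0,0,0],[-0.001,0,0.03],0.5],[[0,0,0],[-0.001,0,0.06],0.5],[[0,0,0],[-0.001,0,0.072],0.5],[[0,0,0],[-0.001,0,0.072],0.5],[[0,0,0],[-0.001,0,0.072],0.5],[[0,0,0],[-0.001,0,0.072],0],[[0,0,0],[-0.001,0,0.072],0],[[0,0,0],[-0.001,0,0.072],0],[[0,0,0],[-0.001,0,0.072],0],[[0,0,0],[-0.001,0,0.072],0]]' 12; python3 go.py .499 .387 .043 .02
```

```text
clock: 33.35
tool_pos: [0.4992, 0.3871, 0.0429]
eef_rot: [0.699, 0.715, 0.001, -0.0]
contact_force: [1.0, 1.6, 0.2]
opening: 0.151
pos [0.4992 0.3871 0.0429] F [1.  1.6 0.2] turn [ 0.001 -0.001  0.001] shift [-0.0001 -0.0002 -0.0001]
```

```bash
python3 -m pendant '[[[0,0,0],[-0.0009,0,-0.0175],0],[[0,0,0],[-0.0035,0,-0.0348],0],[[0,0,0],[-0.0078,0,-0.0517],0],[[0,0,0],[-0.0138,0,-0.0681],0],[[0,0,0],[-0.0214,0,-0.0839],0],[[0,0,0],[-0.0306,0,-0.0988],0],[[0,0,0],[-0.0412,0,-0.1127],0],[[0,0,0],[-0.0531,0,-0.1255],0],[[0,0,0],[-0.0662,0,-0.1371],0],[[0,0,0],[-0.0804,0,-0.1473],0]]'; python3 go.py .4995 .25 .2 .02
```

```text
clock: 34.35
tool_pos: [0.5013, 0.3089, 0.1931]
eef_rot: [0.699, 0.715, 0.004, -0.001]
contact_force: [1.8, 6.0, 4.3]
opening: 0.152
pos [0.5013 0.3089 0.1931] F [1.8 6.  4.3] turn [ 0.004 -0.007  0.003] shift [-0.0588 -0.0031 -0.0073]
```

```bash
python3 -m pendant '[[[0,0,0],[-0.0152,0,-0.0087],0],[[0,0,0],[-0.0311,0,-0.0158],0],[[0,0,0],[-0.0477,0,-0.0214],0],[[0,0,0],[-0.0648,0,-0.0252],0],[[0,0,0],[-0.0822,0,-0.0273],0],[[0,0,0],[-0.092,0,-0.0277],0],[[0,0,0],[-0.096,0,-0.0277],0],[[0,0,0],[-0.098,0,-0.0277],0],[[0,0,0],[-0.098,0,-0.0277],0],[[0,0,0],[-0.098,0,-0.0277],0]]'; python3 go.py .4995 .212 .218 .02
```

```text
clock: 35.35
tool_pos: [0.5035, 0.2118, 0.219]
eef_rot: [0.699, 0.715, 0.004, -0.001]
contact_force: [2.6, 7.4, 3.7]
opening: 0.152
pos [0.5035 0.2118 0.219 ] F [2.6 7.4 3.7] turn [ 0.004 -0.007  0.003] shift [ 0.0003 -0.004   0.001 ]
```

```bash
python3 -m pendant '[[[0,0,0],[-0.002,0,0],0],[[0,0,0],[-0.004,0,0],0],[[0,0,0],[-0.004,0,0],0],[[0,0,0],[-0.004,0,0],0]]'
```

```text
clock: 35.75
tool_pos: [0.5035, 0.2116, 0.2191]
eef_rot: [0.698, 0.716, 0.006, -0.003]
contact_force: [2.9, 14.7, 0.5]
opening: 0.149
```

```bash
python3 -m pendant '[[[0,0,0],[0.003,0,0],0.15],[[0,0,0],[0.003,0,0],0.45],[[0,0,0],[0.003,0,0],0.45],[[0,0,0],[0.003,0,0],0.45],[[0,0,0],[0.003,0,-0.03],0.45],[[0,0,0],[0.003,0,-0.07],0.45],[[0,0,0],[0.003,0,-0.1],0.45],[[0,0,0],[-0.03,-0.05,-0.1],0.45],[[0,0,0],[-0.03,-0.09,-0.1],0.45],[[0,0,0],[-0.03,-0.13,-0.1],0.45]]';python3 -m pendant '[[[0,0,0],[0,-0.04,0],0.45],[[0,0,0],[0,-0.04,0],0.45],[[0,0,0],[0,-0.04,0],0.45]]'
python3 - <<'E'
from h import *
T=snap("top");S=snap("scene")
a=T["image"][150:260,170:290];b=S["image"][80:190,260:380]
cv2.imwrite("pics/c10.png",cv2.resize(np.hstack([a,b]),None,fx=3.3,fy=3.3,interpolation=cv2.INTER_CUBIC)[:,:,::-1])
for d in(T,S):
  for th in(1.4,1.571): print(th,[proj(d,[x,.212+.175*np.cos(th),.05+.175*np.sin(th)])[0].round(1).tolist() for x in(.453,.503,.553)])
  print(proj(d,[.503,.212,.117]).round(1))
E
```

```text
clock: 36.75
tool_pos: [0.3706, 0.1682, 0.3169]
eef_rot: [0.701, 0.713, -0.002, 0.0]
contact_force: [-0.4, 0.4, 0.8]
opening: 0.448
clock: 37.05
tool_pos: [0.3331, 0.1694, 0.3175]
eef_rot: [0.7, 0.715, -0.001, 0.0]
contact_force: [0.2, -0.2, -0.0]
opening: 0.451
1.4 [[200.3, 226.3], [200.4, 208.0], [200.6, 190.1]]
1.571 [[211.1, 225.9], [211.2, 207.6], [211.3, 189.6]]
[[217.9 213.8]]
1.4 [[298.0, 119.6], [313.4, 127.8], [329.3, 136.3]]
1.571 [[291.4, 125.5], [306.9, 134.0], [322.9, 142.6]]
[[305.4 160.6]]
```

View pics/c10.png

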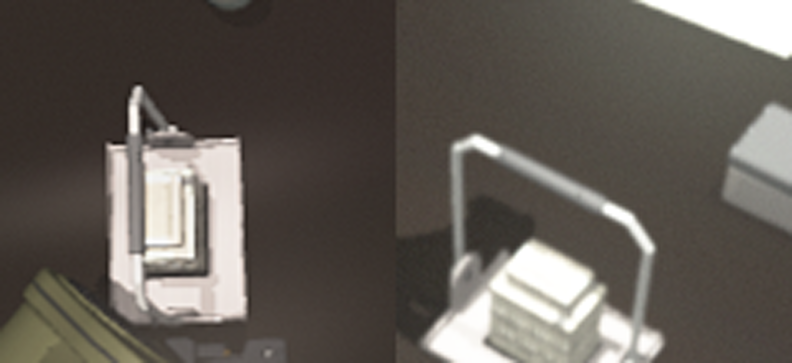

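```bash
python3 -c "
from plant import r
print(r.finish_job())"
```

```text
the job is handed in; nothing more can be done
None
```

I packed the carrier and handed the job in at about 37 s of the allowed 210 s. No verdict was reported. I folded the handle down, stacked the three cartons that were there on the pad with the case on top, then swung the handle up against its end stop.

**Handle:** In the last picture the bar sits at column 211.2, which is where it should be at 1.571 rad. When I pushed a little further, the force rose from 7 to 15 N and the bar moved only 0.2 mm, so it was on its end stop. When folded, it measured about 0.01 rad.

**Column:** It looked square after the handle came up. Before that, the case measured within about 2 mm of the top carton's centre in both cameras.

**Bystanders:** I saw no bystander disturbed, but I did not measure their final positions.

**Disagreements:** The two cameras differed by 3–4 mm on the pad's position, so I used their mean. My hand-read column positions differed by about 7 mm along x, but the gripper's own release positions agreed within 1 mm. All of these lie within the 12 mm limit.

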